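# Stack spacer, washer and bushing on a sprung gauge arbor

### The job

Build up the gauge stand's arbor: thread the aluminium spacer onto the post first, then the blue washer, then the brass bushing with its flange down, lowering each one gently by hand until it rests fully home on the one below, and let go. The post stands off the middle of the foot on an eccentric and on a soft overload spring, so feel for it lightly: do not force the parts down, never lean on the post or let a part drop down it. Leave everything else on the bench where it lies.

Things in the scene. Friction and masses are not known exactly. Their poses are not given: they have to be found in the camera images.
- stand_axis (a point): on the centre line of the gauge stand's FOOT, 56 mm above the bench, level with the arbor's seat at rest; z up. The arbor's upright axis lies 7 mm OFF this line, in an unknown direction that changes from day to day (the eccentric disc under it is stiff, 0.12 N m; leave it): it is somewhere on a 7 mm radius circle about this point, to be found by feel or sight
- arbor (a joint): how far the arbor (seat and post together) is pushed down on its overload spring, m; 0 = up, where it rests; an outside downward force of about 5.5 N is needed before it gives, then 0.6 N more per mm; hard stop at 12 mm, and beyond 8 mm (about 10 N) it is overloaded
- spacer_mid (a point): Spacer: plain bare aluminium tube, 34 mm outside, 17 mm bore, 24 mm tall, about 55 g, standing upright on the bench; the point is its centre, half-way up; z along the bore. Goes on first, on the seat
- washer_mid (a point): Washer: thick flat blue plastic ring, 40 mm outside, 16.6 mm bore, 8 mm thick, about 30 g, lying flat; the point is its centre, half-way up; z along the bore. Goes on second, on the spacer
- bushing_mid (a point): Flanged brass bushing: flange at the bottom 40 mm across and 5 mm thick, above it a sleeve 28 mm outside, 26 mm tall in all, 16 mm bore right through, about 70 g, standing upright on its flange; the point is its centre, 13 mm above its underside; z along the bore. Goes on last, flange down, on the washer
- spacer: the spacer again, origin at the centre of its underside
- washer: the washer again, origin at the centre of its underside
- bushing: the bushing again, origin at the centre of its underside
- stand: gauge stand, fixed: grey round foot 112 mm across, 30 mm high (origin at its underside's centre), on it a dark eccentric disc 56 mm across, a coil spring, and the steel arbor: a seat 32 mm across and a 14 mm round post standing 66 mm above the seat, its last 6 mm tapering to a 9 mm flat tip
- collar: bystander: red plastic shaft collar, 38 mm across, 14 mm tall, 20 mm bore, lying among the parts; not to be used
- dial_gauge: bystander: black dial gauge with white face lying on its back, 58 mm across, stem to its x; origin under the dial
- gauge_block: bystander: steel gauge block 35 x 60 x 22 mm; origin at its underside
- weight: bystander: aluminium cylinder weight, 50 mm across, 30 mm tall; origin at its underside
- screwdriver: bystander: orange screwdriver, 160 mm long along x, 26 mm thick; origin below its middle
- nut: bystander: dark steel square nut 30 x 26 x 13 mm; origin at its underside
- pliers: bystander: small steel pliers, about 115 mm long along x, 8 mm thick; origin below its middle

How it is judged:
On the way, in this order (a step that is already met when the one before it is completed fails the run):
1. the spacer is on the arbor, home on its seat, with the washer and the bushing not yet on (horizontal distance between spacer_mid and stand_axis below 0.0105 m and z of spacer_mid in the frame of stand_axis between 0.0085 and 0.0145 m and angle between spacer_mid's own z axis and vertical below 0.1 rad and horizontal distance between each of washer_mid, bushing_mid and stand_axis above 0.05 m), for 0.2 s.
2. the washer is home on the spacer, with the bushing not yet on (horizontal distance between each of spacer_mid, washer_mid and stand_axis below 0.0105 m and z of spacer_mid in the frame of stand_axis between 0.0085 and 0.0145 m and angle between each of spacer_mid, washer_mid's own z axis and vertical below 0.1 rad and z of washer_mid in the frame of stand_axis between 0.0245 and 0.0305 m and horizontal distance between bushing_mid and stand_axis above 0.05 m), for 0.2 s.
3. the bushing is home on the washer (horizontal distance between each of spacer_mid, washer_mid, bushing_mid and stand_axis below 0.0105 m and z of spacer_mid in the frame of stand_axis between 0.0085 and 0.0145 m and angle between each of spacer_mid, washer_mid, bushing_mid's own z axis and vertical below 0.1 rad and z of washer_mid in the frame of stand_axis between 0.0245 and 0.0305 m and z of bushing_mid in the frame of stand_axis between 0.0415 and 0.0475 m), for 0.2 s.
At the end, for the whole second after the job is handed in: Spacer, washer, bushing (flange down) sit round the arbor in that order from the seat up, upright within 0.1 rad, within 10.5 mm of the foot's centre line and +2.5/-3.5 mm of seated height (centres 12, 28, 45 mm above the seat), released and at rest, the arbor back up within 2 mm (all of step 3 and value of joint arbor below 0.002 m and linear speed of each of spacer, washer, bushing below 0.02 m/s); the robot touches nothing.
It fails at once if the arbor is overloaded (pushed down more than 8 mm on its spring) (value of joint arbor above 0.008 m).
It fails at once if more than 25 N between anything and the stand or its arbor (contact force between stand and anything else above 25 N).
It fails at once if a part is let fall down the arbor (faster than 0.4 m/s on it) ((horizontal distance between spacer_mid and stand_axis below 0.0105 m and z of spacer_mid in the frame of stand_axis below 0.062 m and linear speed of spacer above 0.4 m/s) or (horizontal distance between washer_mid and stand_axis below 0.0105 m and z of washer_mid in the frame of stand_axis below 0.062 m and linear speed of washer above 0.4 m/s) or (horizontal distance between bushing_mid and stand_axis below 0.0105 m and z of bushing_mid in the frame of stand_axis below 0.062 m and linear speed of bushing above 0.4 m/s)).
It fails at once if a bystander is disturbed (moved over 15 mm) (distance of any of collar, dial_gauge, gauge_block, weight, screwdriver, nut, pliers from where it was at the start of the episode above 0.015 m).
It also fails if it takes over 72 s, if anything falls off the work surface, if the arm or the gripper's body presses on something with over 40 N, if the wrist force passes 120 N, or if a joint passes its speed limit or range.

### The arm

A 7-joint arm with a two-finger parallel gripper is mounted at the origin on the work surface. World frame = base frame: x ahead of the robot, y to its left, z up, the work surface at z = 0. Lengths are in m, angles in rad, forces in N, time in s.
With the tool pointing down it reaches from about 0.4 to 0.75 m from the base axis. Payload 19.5 kg.
Tool frame: the origin (TCP) lies midway between the tips of the shut fingers; the grasp point (between the pads) lies 19 mm behind it; z points along the fingers, y is the line along which they close (so a half turn about z gives the same grasp; the last joint's range is limited). The gripper opens to 85 mm and grips with 20 to 120 N. Pads are 22 mm wide; open, the fingers measure 114 mm over their backs; the gripper's body (76 mm by 85 mm) begins 54 mm behind the grasp point. The pads swing forward as they close: fully open they stand 13 mm farther back than shut.
Start: joints at [1.297, 0.707, -0.028, 1.485, 0.022, 0.951, -0.075], TCP at [0.132, -0.56, 0.231] pointing down, gripper open.
Joint ranges: [-2.71, 2.71], [-0.32, 2.16], [-1.57, 1.52], [0, 2.45], [-1.46, 4.6], [0, 2.02], [-2.83, 2.83]. Speed limits (rad/s): [1.89, 1.89, 2.57, 2.57, 3.01, 3.01, 3.01].

### API

Orientations are given as a rotation vector (axis times angle).
In Python, from workcell import get_obs, viewer, arm gives the robot as it stands.
- The arm moves only by the tool play_rows, never from a script. Its arguments are lists of equal length, an entry for each row: "xyz": the shift along the tool's x, y, z in units of 25 mm (1.0 is 25 mm), a list of three; "twist": the turn about the tool's z in degrees; "fingers": the opening, from 0 (shut) to 1 (fully open). In form: {"xyz": [[x, y, z], ...], "twist": [twist, ...], "fingers": [fingers, ...]}. A call has 1 to 10 rows; each row is the pose to reach, as a shift and turn from the pose commanded when the call began, along the tool's axes at that moment; what a row does not reach only later rows make up. A row lasts 1/8 s, in which the tool goes at most 62.5 mm and 10.7 degrees, less where a joint would pass 70% of its speed; a pose out of reach is approached as far as the arm can. A call with a gripper value outside its range is refused whole. The fingers move at their own pace and stop on an object; "squeeze" is the grip in N (left out, the last holds). Time passes only in rows, so rows that repeat a pose let the fingers close. It gives the time, the measured TCP pose, the force, the opening and the grip force at its end, in the units of the state.
- get_obs(): the state, without advancing time (a new reading comes with each control period).
- viewer.capture(name): name is "side" or "top"; returns the picture (384x512x3 uint8, blue, green, red); there is no depth.
- viewer.get_calibration(name): a dict with "mtx" (3x3 intrinsics, pixels), "extrinsics" (4x4, takes a point from world to camera coordinates). Camera axes: x right, y down, z forward; pixel columns grow to the right and rows downward; lengths in m; the calibration is good to about 2 mm. A picture is of the moment at which its call begins. get_calibration takes no time and is no camera call.
- arm.close_job(): hands the job in; it is judged then, once.
Trained networks look in the newest picture that a camera, given by its name, has taken for a name from the list of things; names that differ only in an ending like _2 or _b are one class to them, and where a whole thing is asked for, a point or a joint stands for the part that bears it (a point fixed in the world has none). Each returns a list of dicts, best first, with "score" (0 to 1); they miss things now and then, are a little off and sometimes report something else, mostly with a low value. They report only what shows in the picture. A call takes as long as a camera call.
- viewer.masks_of(camera, label): "mask" (384x512 bool, what is visible of it) and "rect" ([centre column, centre row, width, height] in pixels, round what is visible of it).
The state is a dict: "time_s": time; "q": joint angles; "dq": joint speeds; "effort": joint torques, N m; "tool_pos": TCP position; "orientation": TCP orientation; "wrist_force": force on the tool from outside, world axes, zero at the start; "moment": the same for the moment, N m; "width": finger opening in m; "finger_force": force on a finger pad.
Only numpy, scipy, OpenCV 4.12 (cv2) and the standard library are available. Lean on these libraries where they do the work, as an engineer would, in place of code of your own. Each camera call takes 0.05 s, during which the arm holds its last target. There are 200 camera calls.

## Working session

There is one attempt and no reset: what is moved stays moved. The work goes in short steps, Python scripts to look and compute and a tool call to move; the robot and the scene stay as the last step left them, time stands still between calls to the robot, and variables do not carry over. Pictures are saved under pics/ and viewed, at most 12 in all, crops included, and the job is handed in when it is done.

Besides the shell and the picture viewer there is one more tool, called after "Request:" as a command line: name --pt "numbers of a row" for each row, then --argument value for the rest. play_rows: Moves the arm, as the interface text tells. Its arguments: {"type":"object","properties":{"xyz":{"type":"array","items":{"type":"array","items":{"type":"number"}}},"twist":{"type":"array","items":{"type":"number"}},"fingers":{"type":"array","items":{"type":"number"}},"squeeze":{"type":"number"}},"required":["xyz","twist","fingers"]}

```bash
mkdir -p pics; ls
python3 - <<'E'
from workcell import get_obs, viewer, arm
import cv2,numpy as np
o=get_obs(); print(o)
for n in("side","top"):
    cv2.imwrite(f"pics/{n}0.png",viewer.capture(n)); c=viewer.get_calibration(n); print(n,c)
    for l in("spacer","washer","bushing","stand","collar","arbor"):
        print(l,[(round(r["score"],2),np.round(r["rect"],1)) for r in viewer.masks_of(n,l)[:3]])
E
```

```text
pics
{'time_s': 0.0, 'q': array([ 1.29729649,  0.70713019, -0.02762982,  1.48497337,  0.02202086,
        0.95089778, -0.07551074]), 'dq': array([-1.75959525e-03, -5.32203926e-04,  4.22806566e-04,  1.46934923e-04,
       -5.76345760e-05,  6.55579227e-05, -2.62477821e-03]), 'effort': array([-1.35981536e-03, -8.83200073e+01,  1.23404928e+00, -2.36161762e+01,
        1.68474996e-02,  6.56408447e-03,  1.39776719e-05]), 'tool_pos': array([ 0.13203638, -0.55937299,  0.23081777]), 'orientation': array([-3.11942920e+00, -3.63186224e-01,  2.69080920e-04]), 'wrist_force': array([ 0.05305572, -0.40845761,  0.47053436]), 'moment': array([ 0.06409923, -0.0089306 , -0.05923414]), 'finger_force': 0.0, 'width': 0.08551949219522141}
side {'mtx': array([[378.99761175,   0.        , 259.17615162],
       [  0.        , 378.99761175, 186.68936167],
       [  0.        ,   0.        ,   1.        ]]), 'extrinsics': array([[ 0.97320666, -0.22990023, -0.00383254, -0.55505555],
       [-0.13678675, -0.56548277, -0.81333795,  0.12149421],
       [ 0.18481935,  0.79207015, -0.5817789 ,  0.96886161],
       [ 
[... 417 characters left out ...]
p {'mtx': array([[378.63900069,   0.        , 260.4521043 ],
       [  0.        , 378.63900069, 191.53386171],
       [  0.        ,   0.        ,   1.        ]]), 'extrinsics': array([[ 0.01727282, -0.99974305, -0.0146796 , -0.00546643],
       [-0.99691076, -0.0160951 , -0.07687571,  0.5743003 ],
       [ 0.07661969,  0.01596211, -0.99693261,  1.29235783],
       [ 0.        ,  0.        ,  0.        ,  1.        ]])}
spacer []
washer []
bushing [(0.51, array([335.9, 227.9,  10.2,   9.4]))]
stand [(0.67, array([263.1, 181.5,  30.6,  35.6])), (0.44, array([382.4, 208.7,   6.5,  10.8]))]
collar [(0.47, array([346.2, 197.8,   9.1,  13.9]))]
arbor [(0.75, array([335.8, 228.3,  10.8,  14.2]))]
```

Run:
```python
import cv2
for n,(a,b,c,d) in {"side":(110,340,150,460),"top":(110,290,190,430)}.items():
    i=cv2.imread(f"pics/{n}0.png")[a:b,c:d]
    s=min(800/i.shape[1],600/i.shape[0]); print(n,s)
    cv2.imwrite(f"pics/{n}0c.png",cv2.resize(i,None,fx=s,fy=s,interpolation=cv2.INTER_CUBIC))
```

```text
side 2.5806451612903225
top 3.3333333333333335
```

View pics/side0c.png

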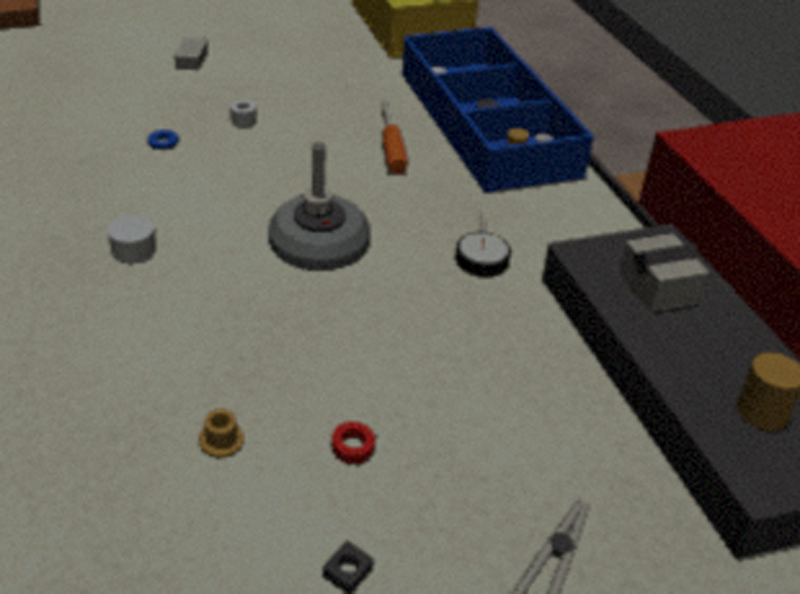

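View pics/top0c.png

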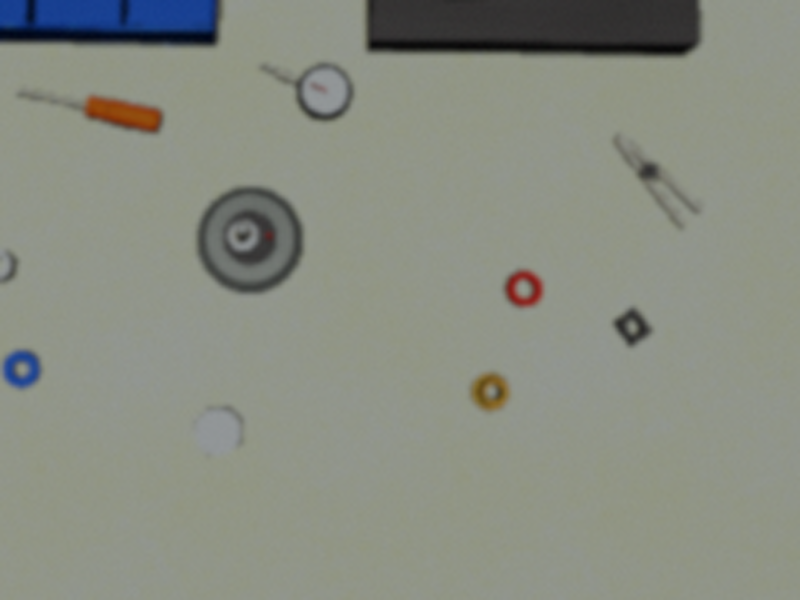

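```bash
cat > h.py <<'E'
from workcell import get_obs, viewer, arm
import cv2,numpy as np
from scipy.optimize import least_squares
C={n:viewer.get_calibration(n) for n in("side","top")}
def avg(n,k=8): return np.mean([viewer.capture(n).astype(float) for _ in range(k)],0)
def proj(n,P):
    P=np.atleast_2d(P); c=C[n]; q=c["extrinsics"][:3,:3]@P.T+c["extrinsics"][:3,3:]; q=c["mtx"]@q; return (q[:2]/q[2]).T
t=np.linspace(0,2*np.pi,60)
def cyl(x,y,z0,prof): # prof: (r,h) list
    return np.vstack([np.c_[x+r*np.cos(t),y+r*np.sin(t),0*t+z0+h] for r,h in prof])
def hullc(n,P):
    h=cv2.convexHull(proj(n,P).astype(np.float32)); m=cv2.moments(h); return np.array([m["m10"],m["m01"]])/m["m00"],cv2.contourArea(h)
def seg(img,c,r,thr=22):
    c0,r0=int(c)-r,int(r_:=0)  if False else int(c)-r
    return None
def blob(img,cen,r,thr):
    u,v=int(cen[0]),int(cen[1]); w=img[v-r:v+r,u-r:u+r]; S=4
    w=cv2.resize(w,None,fx=S,fy=S,interpolation=cv2.INTER_CUBIC)
    bg=np.median(w.reshape(-1,3),0); d=np.linalg.norm(w-bg,axis=2)
    m=(d>thr).astype(np.uint8); n,l,st,ce=cv2.connectedComponentsWithStats(m)
    k=1+np.argmin(np.hypot(*(ce[1:]-S*r).T)-np.sqrt(st[1:,4])*1.0)
    cs,_=cv2.findContours((l==k).astype(np.uint8),cv2.RETR_EXTERNAL,cv2.CHAIN_APPROX_NONE)
    hl=cv2.convexHull(max(cs,key=cv2.contourArea)); M=cv2.moments(hl)
    return (np.array([M["m10"],M["m01"]])/M["m00"]+.5)/S-.5+[u-r,v-r],M["m00"]/S**2
def locate(obs,prof,x0):
    def f(p): return np.concatenate([hullc(n,cyl(*p,prof))[0]-obs[n] for n in obs])
    s=least_squares(f,x0,diff_step=1e-4,x_scale=.01); return s.x,s.fun
E
sed -i '/^def seg/,/return None/d' h.py
python3 - <<'E'
from h import *
A={n:avg(n) for n in C}; np.savez("a0.npz",**A)
obj={"spacer":([(.017,0),(.017,.024)],(244,154),(191,190)),
"washer":([(.02,0),(.02,.008)],(213,164),(197,221)),
"bushing":([(.02,0),(.02,.005),(.014,.026)],(235.5,277),(337,227.5))}
for k,(p,s,tp) in obj.items():
  for thr in (15,25,35):
    o={};ar=[]
    for n,c in(("side",s),("top",tp)):
        o[n],a=blob(A[n],c,14,thr); ar.append(a)
    x,res=locate(o,p,[.5,0,0]); 
    print(k,thr,np.round(x,4),np.round(res,2),np.round(ar,0),[round(hullc(n,cyl(*x,p))[1]) for n in o],o)
g=[]
for n,(u,v,r) in {"side":(273,186,30),"top":(265,181,20)}.items():
    w=A[n][v-r:v+r,u-r:u+r]; g.append(cv2.resize(w,(400,400),interpolation=cv2.INTER_CUBIC))
cv2.imwrite("pics/st.png",np.clip(np.hstack(g)*1.4,0,255))
E
```

```text
spacer 15 [ 0.5773  0.2499 -0.001 ] [ 0.12 -0.01 -0.03  0.13] [109.  87.] [105, 87] {'side': array([243.89061303, 154.4851772 ]), 'top': array([190.50865119, 189.64473132])}
spacer 25 [0.5759 0.2438 0.0024] [ 0.07 -0.01 -0.01  0.07] [100.  48.] [106, 88] {'side': array([243.86325521, 154.58369792]), 'top': array([192.04118186, 190.04980069])}
spacer 35 [ 5.761e-01  2.438e-01 -5.000e-04] [ 0.07 -0.01 -0.01  0.07] [79. 40.] [106, 87] {'side': array([243.9284585 , 155.31110013]), 'top': array([192.18813131, 190.0796102 ])}
washer 15 [ 0.47    0.2285 -0.0007] [ 0.32 -0.03 -0.04  0.34] [103. 138.] [89, 107] {'side': array([212.74483429, 163.83493735]), 'top': array([196.10761851, 220.22007148])}
washer 25 [ 0.4701  0.2286 -0.0007] [ 0.3  -0.02 -0.04  0.32] [ 97. 126.] [89, 107] {'side': array([212.7823299 , 163.82783323]), 'top': array([196.10326627, 220.21814456])}
washer 35 [ 0.4701  0.2286 -0.0008] [ 0.31 -0.02 -0.05  0.33] [ 91. 117.] [89, 107] {'side': array([212.78368642, 163.82628603]), 'top': array([196.0888874 , 220.20753034])}
bushing 15 [ 0.4541 -0.2629 -0.0015] [ 0.28 -0.02 -0.06  0.43] [294. 133.] [280, 107] {'side': array([235.13518096, 278.14765484]), 'top': array([336.48927509, 227.12775951])}
bushing 25 [ 0.4541 -0.263  -0.0017] [ 0.3  -0.02 -0.06  0.46] [281. 120.] [280, 107] {'side': array([235.13493034, 278.21013043]), 'top': array([336.50391404, 227.08794128])}
bushing 35 [ 0.4542 -0.263  -0.0017] [ 0.29 -0.02 -0.06  0.45] [272. 111.] [280, 107] {'side': array([235.1770534 , 278.22485442]), 'top': array([336.51547216, 227.08528499])}[ WARN:0@16.919] global loadsave.cpp:1063 imwrite_ Unsupported depth image for selected encoder is fallbacked to CV_8U.
```

View pics/st.png

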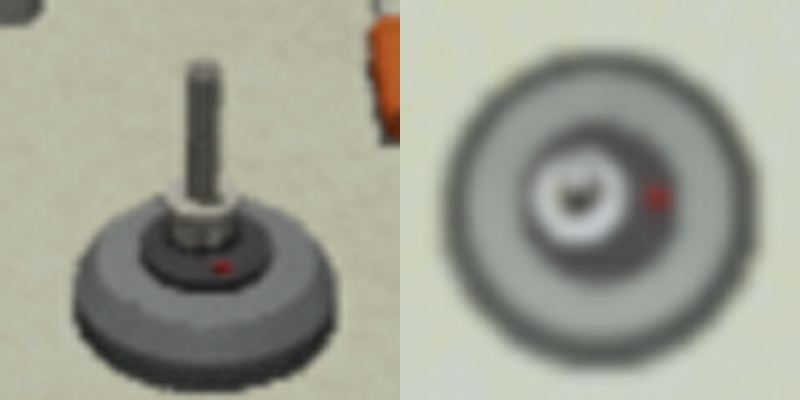

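Run:
```python
from h import *
A=np.load("a0.npz")
o={}
for n,c,r in(("side",(275,190),32),("top",(264.5,181),22)):
    o[n],a=blob(A[n],c,r,25); print(n,o[n],a)
# foot only from top
x,res=locate({"top":o["top"],},[(.056,0),(.056,.02)],[.6,0,0]) if 0 else least_squares(lambda p:hullc("top",cyl(p[0],p[1],0,[(.056,0),(.056,.02),(.05,.03)]))[0]-o["top"],[.6,0],diff_step=1e-4).x,0
print("foot",x)
S=8;w=A["top"][170:192,252:276]; w=cv2.resize(w,None,fx=S,fy=S,interpolation=cv2.INTER_CUBIC); g=w.mean(2)
for th in(150,165,180,195):
    m=(g>th).astype(np.uint8); n,l,st,ce=cv2.connectedComponentsWithStats(m)
    d=np.hypot(*((ce[1:]+.5)/S-.5+[252,170]-[263,180.5]).T)-0*st[1:,4]; k=1+np.argmin(d+100*(st[1:,4]<200))
    cs,_=cv2.findContours((l==k).astype(np.uint8),cv2.RETR_EXTERNAL,cv2.CHAIN_APPROX_NONE); h=cv2.convexHull(max(cs,key=cv2.contourArea)); M=cv2.moments(h)
    u=(np.array([M["m10"],M["m01"]])/M["m00"]+.5)/S-.5+[252,170]
    p=least_squares(lambda p:proj("top",[p[0],p[1],.056])[0]-u,[.6,0]).x
    print(th,u,M["m00"]/64,"seat",p)
# side: post column centroid per row
bg=np.median(A["side"][160:180,255:268].reshape(-1,3),0).mean()
for r in range(161,184,2):
    row=np.clip(bg-12-A["side"][r,264:283].mean(1),0,None); c=(row*np.arange(264,283)).sum()/row.sum()
    print(r,round(c,2),round(row.sum()),end="; ")
print()
for p in [(.6,.0)]: pass
for z in(.08,.1,.122): print(z,proj("side",[*p,z]), [proj("side",[p[0]+dx,p[1]+dy,z])[0] for dx,dy in((.6*0,.0),)])
```

```text
side [273.24046791 194.18559597] 1361.21875
top [264.55262912 181.51130493] 863.03125
foot [ 0.61040502 -0.00944966]Traceback (most recent call last):
  File "<stdin>", line 12, in <module>
    return _wrapfunc(a, 'argmin', axis=axis, out=out, **kwds)
    return bound(*args, **kwds)
ValueError: attempt to get argmin of an empty sequence
```

Run:
```python
from h import *
A=np.load("a0.npz")
S=8;w=A["top"][170:192,252:276]; w=cv2.resize(w,None,fx=S,fy=S,interpolation=cv2.INTER_CUBIC); g=w.mean(2); 
yy,xx=np.mgrid[:g.shape[0],:g.shape[1]]; U=(xx+.5)/S-.5+252; V=(yy+.5)/S-.5+170
near=np.hypot(U-263,V-180.6)<6.5
print(g[near].min(),g[near].max())
for th in(105,115,125,135):
    m=((g>th)&near).astype(np.uint8); n,l,st,ce=cv2.connectedComponentsWithStats(m)
    k=1+np.argmax(st[1:,4])
    cs,_=cv2.findContours((l==k).astype(np.uint8),cv2.RETR_EXTERNAL,cv2.CHAIN_APPROX_NONE); h=cv2.convexHull(max(cs,key=cv2.contourArea)); M=cv2.moments(h)
    u=(np.array([M["m10"],M["m01"]])/M["m00"]+.5)/S-.5+[252,170]
    p=least_squares(lambda p:proj("top",[p[0],p[1],.056])[0]-u,[.6,0]).x
    print(th,u,M["m00"]/64,"seat",p)
print("tip/base proj top",proj("top",[[*p,.056],[*p,.122]]))
bg=np.median(A["side"][160:180,255:268].reshape(-1,3),0).mean()
for r in range(159,184,2):
    row=np.clip(bg-12-A["side"][r,264:283].mean(1),0,None); c=(row*np.arange(264,283)).sum()/max(row.sum(),1)
    print(r,round(c,2),round(row.sum()),end="; ")
print()
for z in(.08,.1,.122): print(z,proj("side",[*p,z]))
```

```text
51.78311040050661 140.87759815684208
105 [262.42234555 180.36049088] 60.53125 seat [ 0.60978489 -0.00243358]
115 [262.40818065 180.50961368] 51.3828125 seat [ 0.60927619 -0.00239415]
125 [262.25459176 181.03754125] 36.296875 seat [ 0.60747   -0.0019041]
135 [263.03983645 182.64902648] 8.359375 seat [ 0.60202604 -0.00465655]
tip/base proj top [[263.03983645 182.64902648]
 [262.87828005 180.58971591]]
159 0.0 0; 161 0.0 0; 163 0.0 0; 165 272.98 72; 167 273.04 211; 169 273.1 327; 171 273.11 322; 173 272.91 295; 175 272.9 293; 177 272.87 309; 179 272.87 319; 181 272.89 319; 183 272.69 308; 
0.08 [[270.80633706 178.11917969]]
0.1 [[270.9107046  171.96675021]]
0.122 [[271.02829886 165.03461003]]
```

```bash
cat >> h.py <<'E'
from scipy.spatial.transform import Rotation as Ro
def go(*pts):
    o=get_obs(); R=Ro.from_rotvec(o["orientation"]).as_matrix()
    print("t",round(o["time_s"],2),"tcp",np.round(o["tool_pos"],4),"yaw",round(np.degrees(np.arctan2(R[1,0],R[0,0])),2),"tilt",np.round(R[:2,2],4),"F",np.round(o["wrist_force"],2),"w",round(o["width"],4),"ff",round(o["finger_force"],1))
    for p in pts: print(p,"->",np.round(R.T@(np.array(p)-o["tool_pos"])/.025,3))
def back(n,u,z): return least_squares(lambda p:proj(n,[p[0],p[1],z])[0]-u,[.6,0]).x
E
python3 - <<'E'
from h import *
print("block",back("side",np.array([192,53])/2.58+[150,110],.01),"tipside",proj("side",[[.6095,-.0024,z] for z in(.08,.1,.122)]))
go((.42,-.2,.2),(.5,.1,.2),(.577,.249,.15))
E
```

```text
block [0.54116975 0.43920015] tipside [[273.24882388 177.30226822]
 [273.38069114 171.15961897]
 [273.52925914 164.23901434]]
t 1.5 tcp [ 0.1321 -0.5596  0.2313] yaw 13.28 tilt [0.     0.0001] F [-0.82 -0.3   0.14] w 0.0851 ff 0.0
(0.42, -0.2, 0.2) -> [ 14.512 -11.354   1.252]
(0.5, 0.1, 0.2) -> [ 20.383 -22.298   1.253]
(0.577, 0.249, 0.15) -> [ 24.75  -27.391   3.254]
```

Request:
play_rows --pt "14.5 -11.35 1.25" --pt "14.5 -11.35 1.25" --pt "14.5 -11.35 1.25" --pt "14.5 -11.35 1.25" --pt "14.5 -11.35 1.25" --pt "14.5 -11.35 1.25" --pt "14.5 -11.35 1.25" --pt "14.5 -11.35 1.25" --pt "20.4 -22.3 1.25" --pt "20.4 -22.3 1.25" --twist '[5, 13.3, 13.3, 13.3, 13.3, 13.3, 13.3, 13.3, 13.3, 13.3]' --fingers '[1, 1, 1, 1, 1, 1, 1, 1, 1, 1]'

```text
time_s: 2.75
tool_pos: [0.4525, -0.0778, 0.2001]
orientation: [-3.142, 0.002, -0.001]
wrist_force: [0.6, 0.1, 0.4]
width: 0.085
finger_force: 0.0
```

```bash
python3 -c "
from h import *
go((.5,.1,.2),(.577,.249,.12),(.577,.249,.05))"
```

```text
t 2.75 tcp [ 0.4525 -0.0778  0.2001] yaw -0.06 tilt [0.0003 0.0001] F [0.63 0.08 0.4 ] w 0.085 ff 0.0
(0.5, 0.1, 0.2) -> [ 1.890e+00 -7.114e+00  5.000e-03]
(0.577, 0.249, 0.12) -> [  4.962 -13.077   3.206]
(0.577, 0.249, 0.05) -> [  4.961 -13.077   6.006]
```

Request:
play_rows --pt "1.9 -6.6 0" --pt "1.9 -6.6 0" --pt "1.9 -6.6 0" --pt "5 -12.6 3.2" --pt "5 -12.6 3.2" --pt "5 -12.6 3.2" --pt "5 -12.6 3.2" --pt "5 -12.6 3.2" --pt "5 -12.6 3.2" --pt "5 -12.6 3.2" --twist '[0, 0, 0, 0, 0, 0, 0, 0, 0, 0]' --fingers '[1, 1, 1, 1, 1, 1, 1, 1, 1, 1]'

```text
time_s: 4.0
tool_pos: [0.5774, 0.2349, 0.1208]
orientation: [-3.141, 0.002, -0.001]
wrist_force: [0.1, -0.3, 0.3]
width: 0.0851
finger_force: 0.0
```

```bash
python3 -c "
from h import *
go((.577,.249,.05),(.577,.249,.002))
cv2.imwrite('pics/s1.png',cv2.resize(viewer.capture('side')[90:200,180:320],None,fx=5,fy=5,interpolation=2))"
```

```text
t 4.0 tcp [0.5774 0.2349 0.1208] yaw -0.08 tilt [0.0007 0.0004] F [ 0.07 -0.33  0.26] w 0.0851 ff 0.0
(0.577, 0.249, 0.05) -> [-0.02  -0.562  2.833]
(0.577, 0.249, 0.002) -> [-0.021 -0.561  4.753]
```

View pics/s1.png

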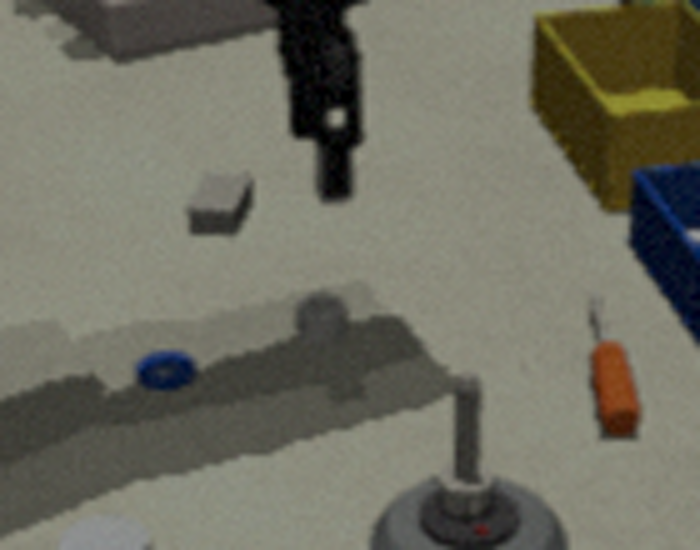

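Request:
play_rows --pt "0 -0.56 1.5" --pt "0 -0.56 2.8" --pt "0 -0.56 3.8" --pt "0 -0.56 4.5" --pt "0 -0.56 4.75" --pt "0 -0.56 4.75" --twist '[0, 0, 0, 0, 0, 0]' --fingers '[1, 1, 1, 0.8, 0.7, 0.6]' --squeeze 25

```text
time_s: 4.8
tool_pos: [0.5774, 0.2495, 0.0017]
orientation: [-3.141, 0.001, -0.0]
wrist_force: [-0.1, 0.0, 0.3]
width: 0.0512
finger_force: 0.0
```

Request:
play_rows --pt "0 0 0" --pt "0 0 0" --pt "0 0 0" --pt "0 0 0" --pt "0 0 0" --twist '[0, 0, 0, 0, 0]' --fingers '[0.5, 0.3, 0.2, 0.1, 0.1]'

```text
time_s: 5.42
tool_pos: [0.5777, 0.2497, 0.0023]
orientation: [-3.141, 0.001, -0.002]
wrist_force: [-1.3, 0.8, 7.2]
width: 0.0327
finger_force: 24.4
```

Request:
play_rows --pt "0 0 -0.4" --pt "0 0 -1" --pt "0 0 -2.5" --pt "0 0 -5" --pt "0 0 -6.5" --pt "0 1.5 -6.8" --pt "0.3 3 -6.8" --pt "0.3 3 -6.8" --twist '[0, 0, 0, 0, 0, 0, 0, 0]' --fingers '[0.1, 0.1, 0.1, 0.1, 0.1, 0.1, 0.1, 0.1]'

```text
time_s: 6.42
tool_pos: [0.5855, 0.1713, 0.1728]
orientation: [3.141, -0.007, 0.002]
wrist_force: [-0.9, 0.8, -1.0]
width: 0.0323
finger_force: 25.2
```

```bash
python3 -c "
from h import *
go((.609,-.002,.17))
p=get_obs()['tool_pos']; u=proj('side',p)[0]; print(u)
i=avg('side',4); c=u.astype(int); print(c)
cv2.imwrite('pics/s2.png',cv2.resize(i[c[1]-40:c[1]+20,c[0]-40:c[0]+40],None,fx=8,fy=8,interpolation=2)*1.5)"
```

```text
t 6.42 tcp [0.5855 0.1713 0.1728] yaw -0.25 tilt [ 0.0014 -0.001 ] F [-0.9   0.84 -1.04] w 0.0323 ff 25.2
(0.609, -0.002, 0.17) -> [0.972 6.929 0.118]
[250.54262339 119.90745029]
[250 119][ WARN:0@8.487] global loadsave.cpp:1063 imwrite_ Unsupported depth image for selected encoder is fallbacked to CV_8U.
```

View pics/s2.png

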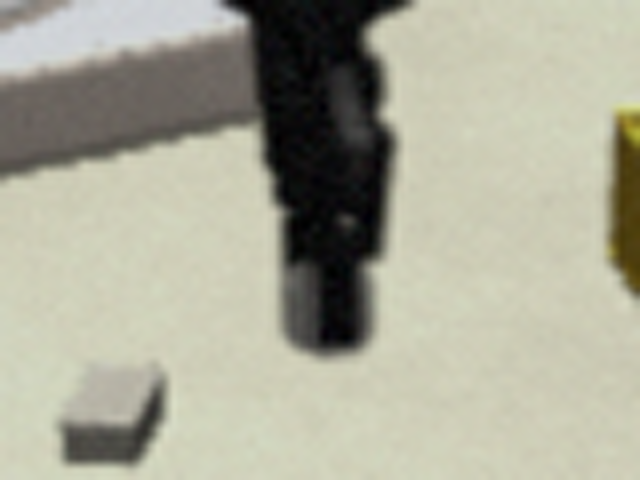

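Request:
play_rows --pt "0.2 1.5 0" --pt "0.5 3.5 0.1" --pt "0.8 5.5 0.1" --pt "0.95 6.93 0.1" --pt "0.95 6.93 0.5" --pt "0.95 6.93 0.9" --pt "0.95 6.93 0.9" --pt "0.95 6.93 0.9" --twist '[0, 0, 0, 0, 0, 0, 0, 0]' --fingers '[0.1, 0.1, 0.1, 0.1, 0.1, 0.1, 0.1, 0.1]'

```text
time_s: 7.62
tool_pos: [0.6085, 0.0021, 0.149]
orientation: [-3.141, -0.001, -0.0]
wrist_force: [-0.5, -0.6, -0.2]
width: 0.0325
finger_force: 25.3
```

```bash
cat >> h.py <<'E'
def edges(img,rows,c0,c1,thr=14):
    for r in rows:
        seg=cv2.resize(img[r:r+1,c0:c1].mean(2),None,fx=8,fy=1,interpolation=cv2.INTER_LINEAR)[0]
        bg=np.median(np.r_[img[r,c0:c0+8].mean(1),img[r,c1-8:c1].mean(1)])
        k=np.where(abs(seg-bg)>thr)[0]
        if len(k): a,b=[(q+.5)/8-.5+c0 for q in(k[0],k[-1])]; print(r,round(a,2),round(b,2),"mid",round((a+b)/2,2),end=" | ")
    print()
E
python3 - <<'E'
from h import *
go((.609,-.0024,.15))
p=get_obs()['tool_pos']; i=avg('side',6); np.save('s3.npy',i)
P=cyl(p[0],p[1],p[2]-.002,[(.017,0),(.017,.024)]); q=proj('side',P); print("pred",q.min(0),q.max(0),"tip",proj("side",[.609,-.0024,.122]))
edges(i,range(143,183,2),245,300)
c=(273,160)
cv2.imwrite('pics/s3.png',np.clip(cv2.resize(i[c[1]-40:c[1]+30,c[0]-40:c[0]+40],None,fx=8,fy=8,interpolation=2)*1.5,0,255).astype(np.uint8))
E
```

```text
t 7.62 tcp [0.6085 0.0021 0.149 ] yaw 0.04 tilt [0.0001 0.0002] F [-0.48 -0.58 -0.22] w 0.0325 ff 25.3
(0.609, -0.0024, 0.15) -> [ 0.019  0.18  -0.041]
pred [266.4381849  144.18065977] [279.60825537 158.72700982] tip [[273.34771415 164.26265875]]
143 265.81 284.31 mid 275.06 | 145 265.94 283.69 mid 274.81 | 147 265.81 283.31 mid 274.56 | 149 265.94 298.31 mid 282.12 | 151 266.19 299.44 mid 282.81 | 153 266.19 299.44 mid 282.81 | 155 266.31 299.44 mid 282.88 | 157 267.19 299.44 mid 283.31 | 159 270.69 299.44 mid 285.06 | 161 296.81 299.44 mid 298.12 | 163 297.06 299.44 mid 298.25 | 165 270.31 299.44 mid 284.88 | 167 269.69 299.44 mid 284.56 | 169 269.94 299.44 mid 284.69 | 171 269.94 299.44 mid 284.69 | 173 269.81 299.44 mid 284.62 | 175 269.81 299.44 mid 284.62 | 177 269.81 299.44 mid 284.62 | 179 269.81 276.31 mid 273.06 | 181 269.69 276.31 mid 273.0 |
```

View pics/s3.png

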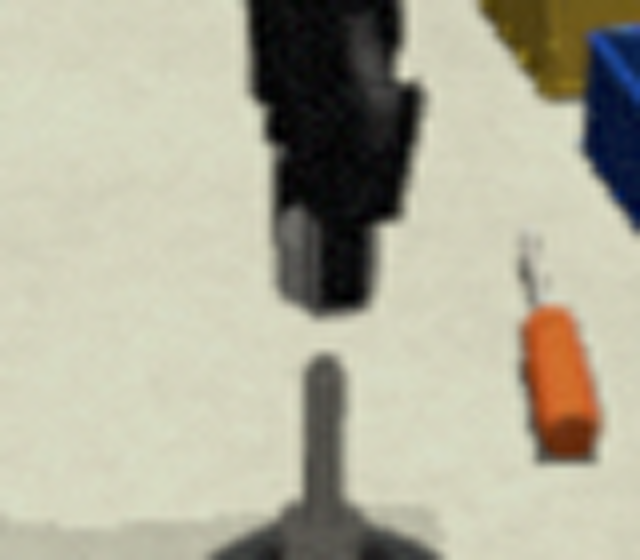

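Run:
```python
from h import *
i=np.load('s3.npy'); edges(i,range(147,160),258,287); edges(i,range(164,183,2),260,287)
```

```text
147 265.81 283.31 mid 274.56 | 148 265.94 280.81 mid 273.38 | 149 265.94 280.56 mid 273.25 | 150 266.06 280.56 mid 273.31 | 151 266.19 280.44 mid 273.31 | 152 266.19 280.56 mid 273.38 | 153 266.19 280.44 mid 273.31 | 154 266.31 280.44 mid 273.38 | 155 266.31 280.19 mid 273.25 | 156 266.69 280.06 mid 273.38 | 157 267.31 279.69 mid 273.5 | 158 269.06 279.31 mid 274.19 | 159 270.56 277.69 mid 274.12 | 
164 271.19 275.19 mid 273.19 | 166 269.69 276.19 mid 272.94 | 168 269.81 276.44 mid 273.12 | 170 269.94 276.44 mid 273.19 | 172 269.94 276.19 mid 273.06 | 174 269.81 276.19 mid 273.0 | 176 269.81 275.94 mid 272.88 | 178 269.81 276.06 mid 272.94 | 180 269.81 276.19 mid 273.0 | 182 268.31 276.81 mid 272.56 |
```

Request:
play_rows --pt "-0.05 0.18 0.3" --pt "-0.05 0.18 0.7" --pt "-0.05 0.18 0.84" --pt "-0.05 0.18 0.9" --pt "-0.05 0.18 0.96" --pt "-0.05 0.18 1.02" --pt "-0.05 0.18 1.08" --pt "-0.05 0.18 1.08" --twist '[0, 0, 0, 0, 0, 0, 0, 0]' --fingers '[0.1, 0.1, 0.1, 0.1, 0.1, 0.1, 0.1, 0.1]'

```text
time_s: 8.93
tool_pos: [0.6071, -0.0032, 0.1217]
orientation: [-3.141, 0.001, 0.0]
wrist_force: [0.6, 0.2, -0.4]
width: 0.0324
finger_force: 25.3
```

Run:
```python
from h import *
go((.6072,-.0024,.115))
i=avg('side',5)
edges(i,range(152,168),258,287); edges(i,range(170,183,2),260,287)
```

```text
t 8.93 tcp [ 0.6071 -0.0032  0.1217] yaw -0.02 tilt [-0.0002  0.0001] F [ 0.57  0.24 -0.35] w 0.0324 ff 25.3
(0.6072, -0.0024, 0.115) -> [ 0.003 -0.033  0.27 ]
152 265.81 284.31 mid 275.06 | 153 265.94 283.69 mid 274.81 | 154 265.94 283.56 mid 274.75 | 155 265.94 283.69 mid 274.81 | 156 265.81 283.44 mid 274.62 | 157 265.81 283.31 mid 274.56 | 158 265.94 282.06 mid 274.0 | 159 265.94 280.56 mid 273.25 | 160 266.06 280.44 mid 273.25 | 161 266.06 280.31 mid 273.19 | 162 266.06 280.19 mid 273.12 | 163 266.06 280.06 mid 273.06 | 164 266.19 280.06 mid 273.12 | 165 266.06 279.94 mid 273.0 | 166 266.56 279.56 mid 273.06 | 167 267.19 279.44 mid 273.31 | 
170 269.81 276.56 mid 273.19 | 172 269.94 276.06 mid 273.0 | 174 269.81 276.06 mid 272.94 | 176 269.81 276.06 mid 272.94 | 178 269.81 276.06 mid 272.94 | 180 269.81 276.19 mid 273.0 | 182 268.31 276.81 mid 272.56 |
```

Request:
play_rows --pt "0 -0.03 0.06" --pt "0 -0.03 0.12" --pt "0 -0.03 0.18" --pt "0 -0.03 0.24" --pt "0 -0.03 0.3" --pt "0 -0.03 0.36" --pt "0 -0.03 0.36" --twist '[0, 0, 0, 0, 0, 0, 0]' --fingers '[0.1, 0.1, 0.1, 0.1, 0.1, 0.1, 0.1]'

```text
time_s: 10.05
tool_pos: [0.6071, -0.0025, 0.1127]
orientation: [-3.141, 0.001, 0.0]
wrist_force: [-0.3, 0.5, -0.7]
width: 0.0324
finger_force: 25.3
```

Request:
play_rows --pt "0 0 0.15" --pt "0 0 0.3" --pt "0 0 0.45" --pt "0 0 0.6" --pt "0 0 0.75" --pt "0 0 0.9" --pt "0 0 0.9" --twist '[0, 0, 0, 0, 0, 0, 0]' --fingers '[0.1, 0.1, 0.1, 0.1, 0.1, 0.1, 0.1]'

```text
time_s: 10.92
tool_pos: [0.6071, -0.0025, 0.09]
orientation: [-3.142, 0.001, 0.001]
wrist_force: [-0.1, 0.2, 0.2]
width: 0.0321
finger_force: 25.3
```

Request:
play_rows --pt "0 0 0.2" --pt "0 0 0.4" --pt "0 0 0.6" --pt "0 0 0.8" --pt "0 0 1.0" --pt "0 0 1.1" --pt "0 0 1.16" --pt "0 0 1.16" --twist '[0, 0, 0, 0, 0, 0, 0, 0]' --fingers '[0.1, 0.1, 0.1, 0.1, 0.1, 0.1, 0.1, 0.1]'

```text
time_s: 11.92
tool_pos: [0.6072, -0.0025, 0.0613]
orientation: [-3.142, 0.001, 0.0]
wrist_force: [-0.2, -0.3, -0.3]
width: 0.0324
finger_force: 25.3
```

Creep down in 0.5 mm steps for contact.

Request:
play_rows --pt "0 0 0.03" --pt "0 0 0.05" --pt "0 0 0.07" --pt "0 0 0.09" --pt "0 0 0.09" --twist '[0, 0, 0, 0, 0]' --fingers '[0.1, 0.1, 0.1, 0.1, 0.1]'

```text
time_s: 12.55
tool_pos: [0.6072, -0.0025, 0.059]
orientation: [-3.142, 0.001, 0.0]
wrist_force: [-0.7, 0.0, -0.7]
width: 0.0326
finger_force: 25.3
```

Request:
play_rows --pt "0 0 0.02" --pt "0 0 0.04" --pt "0 0 0.04" --twist '[0, 0, 0]' --fingers '[0.1, 0.1, 0.1]'

```text
time_s: 12.92
tool_pos: [0.6072, -0.0025, 0.0583]
orientation: [-3.141, 0.001, -0.0]
wrist_force: [-0.8, 0.5, 4.9]
width: 0.0321
finger_force: 25.7
```

Request:
play_rows --pt "0 0 0.02" --pt "0 0 0.04" --pt "0 0 0.04" --twist '[0, 0, 0]' --fingers '[0.1, 0.1, 0.1]'

```text
time_s: 13.3
tool_pos: [0.6072, -0.0025, 0.0572]
orientation: [-3.141, 0.001, -0.0]
wrist_force: [-1.7, -0.1, 4.9]
width: 0.0326
finger_force: 25.8
```

Request:
play_rows --pt "0 0 -0.03" --pt "0 0 -0.03" --pt "0 0 -0.03" --pt "0 0 -0.03" --twist '[0, 0, 0, 0]' --fingers '[0.1, 0.42, 0.55, 0.7]'

```text
time_s: 13.8
tool_pos: [0.6071, -0.0025, 0.0577]
orientation: [-3.142, 0.001, 0.0]
wrist_force: [0.4, 0.3, -0.0]
width: 0.0596
finger_force: 0.0
```

```bash
python3 -c "
from h import *
go((.5,.15,.16),(.47,.2285,.06))"
```

```text
t 13.8 tcp [ 0.6071 -0.0025  0.0577] yaw -0.02 tilt [-0.0001  0.0001] F [ 0.41  0.34 -0.03] w 0.0596 ff 0.0
(0.5, 0.15, 0.16) -> [-4.289 -6.099 -4.09 ]
(0.47, 0.2285, 0.06) -> [-5.489 -9.238 -0.09 ]
```

Request:
play_rows --pt "0 0 -1.5" --pt "0 0 -3.5" --pt "0 0 -4.1" --pt "-2 -2.8 -4.1" --pt "-4.3 -6.1 -4.1" --pt "-5 -8 -4" --pt "-5.49 -9.24 -3" --pt "-5.49 -9.24 -1.5" --pt "-5.49 -9.24 -0.1" --pt "-5.49 -9.24 -0.1" --twist '[0, 0, 0, 0, 0, 0, 0, 0, 0, 0]' --fingers '[0.7, 0.85, 0.9, 0.9, 0.9, 0.9, 0.9, 0.9, 0.9, 0.9]'

```text
time_s: 15.05
tool_pos: [0.4689, 0.228, 0.0586]
orientation: [3.14, -0.001, -0.006]
wrist_force: [-0.9, -0.4, 1.4]
width: 0.0767
finger_force: 0.0
```

Run:
```python
from h import *
go((.4701,.2286,.001))
i=avg('side',4); np.save('s4.npy',i); cv2.imwrite('pics/s4.png',np.clip(cv2.resize(i[120:220,190:310],None,fx=6,fy=6,interpolation=2)*1.4,0,255).astype(np.uint8))
```

```text
t 15.05 tcp [0.4689 0.228  0.0586] yaw -0.02 tilt [-0.0035 -0.0019] F [-0.9  -0.42  1.44] w 0.0767 ff 0.0
(0.4701, 0.2286, 0.001) -> [ 0.056 -0.029  2.303]
```

View pics/s4.png

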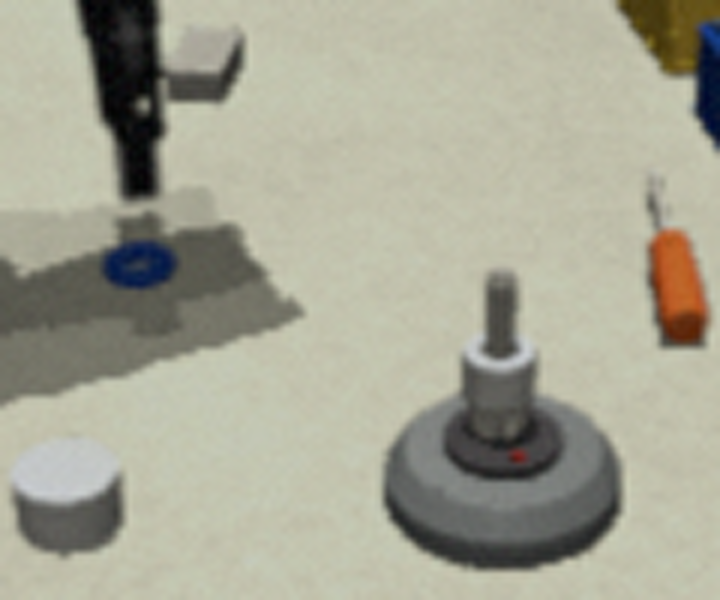

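Request:
play_rows --pt "0.03 -0.02 0.8" --pt "0.03 -0.02 1.6" --pt "0.03 -0.02 2.1" --pt "0.03 -0.02 2.28" --pt "0.03 -0.02 2.3" --pt "0.03 -0.02 2.3" --pt "0.03 -0.02 2.3" --pt "0.03 -0.02 2.3" --pt "0.03 -0.02 2.3" --twist '[0, 0, 0, 0, 0, 0, 0, 0, 0]' --fingers '[0.9, 0.9, 0.8, 0.6, 0.5, 0.4, 0.2, 0.2, 0.2]'

```text
time_s: 16.38
tool_pos: [0.471, 0.2291, 0.0036]
orientation: [-3.141, 0.001, -0.001]
wrist_force: [-0.7, -1.6, 5.9]
width: 0.0377
finger_force: 24.6
```

Request:
play_rows --pt "0 0 -0.4" --pt "0 0 -1" --pt "0 0 -3" --pt "0 0 -5" --pt "0 0 -6.6" --pt "1 2 -6.7" --pt "2.6 4.2 -6.7" --pt "4 6.5 -6.7" --pt "4 6.5 -6.7" --twist '[0, 0, 0, 0, 0, 0, 0, 0, 0]' --fingers '[0.2, 0.2, 0.2, 0.2, 0.2, 0.2, 0.2, 0.2, 0.2]'

```text
time_s: 17.5
tool_pos: [0.5719, 0.0621, 0.1715]
orientation: [3.14, -0.009, 0.002]
wrist_force: [-0.6, 0.5, -0.4]
width: 0.0375
finger_force: 25.3
```

Run:
```python
from h import *
go((.607,-.0025,.152))
```

```text
t 17.5 tcp [0.5719 0.0621 0.1715] yaw -0.32 tilt [ 0.0015 -0.0017] F [-0.6   0.49 -0.42] w 0.0375 ff 25.3
(0.607, -0.0025, 0.152) -> [1.415 2.573 0.785]
```

Request:
play_rows --pt "0.6 1.2 0.1" --pt "1.3 2.4 0.1" --pt "1.42 2.55 0.4" --pt "1.42 2.57 0.75" --pt "1.42 2.57 0.75" --pt "1.42 2.57 0.75" --twist '[0, 0, 0, 0, 0, 0]' --fingers '[0.2, 0.2, 0.2, 0.2, 0.2, 0.2]'

```text
time_s: 18.25
tool_pos: [0.6061, 0.0031, 0.1519]
orientation: [-3.141, -0.001, -0.0]
wrist_force: [0.8, -0.5, -0.8]
width: 0.0377
finger_force: 25.3
```

Run:
```python
from h import *
go((.607,-.0025,.13))
p=get_obs()['tool_pos']
i=avg('side',5); np.save('s5.npy',i)
q=proj('side',cyl(p[0],p[1],p[2]-.0036,[(.02,0),(.02,.008)])); print("pred",q.min(0),q.max(0))
edges(i,range(145,165),255,290); edges(i,range(165,176,2),260,287)
cv2.imwrite('pics/s5.png',np.clip(cv2.resize(i[120:190,233:313],None,fx=8,fy=8,interpolation=2)*1.5,0,255).astype(np.uint8))
```

```text
t 18.25 tcp [0.6061 0.0031 0.1519] yaw 0.04 tilt [0.0001 0.0003] F [ 0.75 -0.49 -0.8 ] w 0.0377 ff 25.3
(0.607, -0.0025, 0.13) -> [0.037 0.223 0.875]
pred [264.30633978 148.4149646 ] [279.59421645 158.82879937]
145 264.81 282.69 mid 273.75 | 146 264.81 282.69 mid 273.75 | 147 264.69 279.81 mid 272.25 | 148 264.81 279.19 mid 272.0 | 149 265.06 279.19 mid 272.12 | 150 265.06 279.19 mid 272.12 | 151 264.06 279.06 mid 271.56 | 152 263.31 279.44 mid 271.38 | 153 263.19 279.44 mid 271.31 | 154 263.06 279.56 mid 271.31 | 155 263.19 279.44 mid 271.31 | 156 263.56 279.06 mid 271.31 | 157 264.19 278.69 mid 271.44 | 158 265.81 277.69 mid 271.75 | 159 268.69 273.81 mid 271.25 | 164 271.19 275.19 mid 273.19 | 
165 270.19 275.56 mid 272.88 | 167 269.69 276.44 mid 273.06 | 169 269.81 276.44 mid 273.12 | 171 269.94 276.44 mid 273.19 | 173 269.81 276.06 mid 272.94 | 175 268.31 276.69 mid 272.5 |
```

View pics/s5.png

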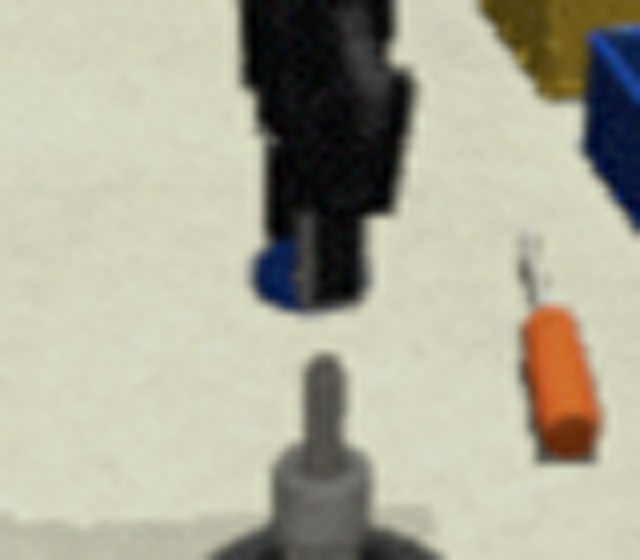

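Request:
play_rows --pt "0.08 0.12 0.2" --pt "0.15 0.22 0.5" --pt "0.15 0.22 0.7" --pt "0.15 0.22 0.82" --pt "0.15 0.22 0.82" --twist '[0, 0, 0, 0, 0]' --fingers '[0.2, 0.2, 0.2, 0.2, 0.2]'

```text
time_s: 19.12
tool_pos: [0.6098, -0.0031, 0.1309]
orientation: [-3.141, 0.0, 0.001]
wrist_force: [-1.0, -0.1, 0.2]
width: 0.0373
finger_force: 25.3
```

Run:
```python
from h import *
go((.61,-.0025,.125))
i=avg('side',5)
edges(i,range(155,167),255,290); edges(i,range(167,176,2),260,287)
```

```text
t 19.12 tcp [ 0.6098 -0.0031  0.1309] yaw -0.02 tilt [-0.0003  0.0002] F [-1.03 -0.15  0.22] w 0.0373 ff 25.3
(0.61, -0.0025, 0.125) -> [ 0.007 -0.025  0.235]
155 266.94 283.44 mid 275.19 | 156 267.06 281.19 mid 274.12 | 157 266.94 280.94 mid 273.94 | 158 266.56 280.94 mid 273.75 | 159 265.94 281.06 mid 273.5 | 160 265.44 280.94 mid 273.19 | 161 265.06 281.31 mid 273.19 | 162 264.94 281.44 mid 273.19 | 163 264.94 281.19 mid 273.06 | 164 265.56 280.69 mid 273.12 | 165 266.44 280.44 mid 273.44 | 166 267.56 279.31 mid 273.44 | 
167 269.44 276.69 mid 273.06 | 169 269.94 276.44 mid 273.19 | 171 269.94 276.44 mid 273.19 | 173 269.94 276.06 mid 273.0 | 175 268.31 276.81 mid 272.56 |
```

Request:
play_rows --pt "0 -0.02 0.08" --pt "0 -0.02 0.16" --pt "0 -0.02 0.24" --pt "0 -0.02 0.3" --pt "0 -0.02 0.36" --pt "0 -0.02 0.42" --pt "0 -0.02 0.42" --twist '[0, 0, 0, 0, 0, 0, 0]' --fingers '[0.2, 0.2, 0.2, 0.2, 0.2, 0.2, 0.2]'

```text
time_s: 20.25
tool_pos: [0.6099, -0.0027, 0.1205]
orientation: [-3.141, 0.0, 0.0]
wrist_force: [-0.4, -0.9, -0.5]
width: 0.0377
finger_force: 25.3
```

Request:
play_rows --pt "0 0 0.07" --pt "0 0 0.14" --pt "0 0 0.21" --pt "0 0 0.28" --pt "0 0 0.35" --pt "0 0 0.35" --twist '[0, 0, 0, 0, 0, 0]' --fingers '[0.2, 0.2, 0.2, 0.2, 0.2, 0.2]'

```text
time_s: 21.0
tool_pos: [0.6099, -0.0027, 0.1117]
orientation: [-3.141, 0.001, 0.0]
wrist_force: [0.5, -0.6, -0.2]
width: 0.0376
finger_force: 25.3
```

Request:
play_rows --pt "0 0 0.15" --pt "0 0 0.3" --pt "0 0 0.45" --pt "0 0 0.6" --pt "0 0 0.75" --pt "0 0 0.88" --pt "0 0 0.98" --pt "0 0 0.98" --twist '[0, 0, 0, 0, 0, 0, 0, 0]' --fingers '[0.2, 0.2, 0.2, 0.2, 0.2, 0.2, 0.2, 0.2]'

```text
time_s: 22.0
tool_pos: [0.6098, -0.0027, 0.0872]
orientation: [-3.142, 0.001, 0.0]
wrist_force: [-0.7, -0.0, -0.2]
width: 0.0376
finger_force: 25.3
```

Request:
play_rows --pt "0 0 0.03" --pt "0 0 0.06" --pt "0 0 0.09" --pt "0 0 0.09" --twist '[0, 0, 0, 0]' --fingers '[0.2, 0.2, 0.2, 0.2]'

```text
time_s: 22.5
tool_pos: [0.6099, -0.0027, 0.085]
orientation: [-3.141, 0.001, 0.0]
wrist_force: [0.3, -0.4, -0.5]
width: 0.0375
finger_force: 25.3
```

Request:
play_rows --pt "0 0 0.02" --pt "0 0 0.05" --pt "0 0 0.05" --twist '[0, 0, 0]' --fingers '[0.2, 0.2, 0.2]'

```text
time_s: 22.88
tool_pos: [0.6099, -0.0027, 0.0838]
orientation: [-3.141, 0.001, 0.0]
wrist_force: [-0.4, -0.3, 0.7]
width: 0.0376
finger_force: 25.4
```

Request:
play_rows --pt "0 0 0.02" --pt "0 0 0.04" --pt "0 0 0.04" --twist '[0, 0, 0]' --fingers '[0.2, 0.2, 0.2]'

```text
time_s: 23.25
tool_pos: [0.61, -0.0027, 0.0829]
orientation: [-3.141, 0.0, -0.0]
wrist_force: [-0.1, 0.9, 5.3]
width: 0.0376
finger_force: 26.0
```

Request:
play_rows --pt "0 0 -0.02" --pt "0 0 -0.02" --pt "0 0 -0.02" --pt "0 0 -0.02" --pt "0 0 -1" --pt "0 0 -3.2" --twist '[0, 0, 0, 0, 0, 0]' --fingers '[0.2, 0.45, 0.55, 0.7, 0.75, 0.75]'

```text
time_s: 24.0
tool_pos: [0.6089, -0.0027, 0.1621]
orientation: [3.142, -0.001, -0.006]
wrist_force: [0.8, 0.6, -0.3]
width: 0.0641
finger_force: 0.0
```

Run:
```python
from h import *
go((.452,-.263,.16),(.452,-.263,.05))
i=avg('side',3)
cv2.imwrite('pics/s6.png',np.clip(cv2.resize(i[110:225,220:330],None,fx=5,fy=5,interpolation=2)*1.4,0,255).astype(np.uint8))
```

```text
t 24.0 tcp [ 0.6089 -0.0027  0.1621] yaw -0.02 tilt [-0.0038 -0.    ] F [ 0.78  0.6  -0.29] w 0.0641 ff 0.0
(0.452, -0.263, 0.16) -> [-6.274 10.414  0.108]
(0.452, -0.263, 0.05) -> [-6.257 10.414  4.508]
```

View pics/s6.png

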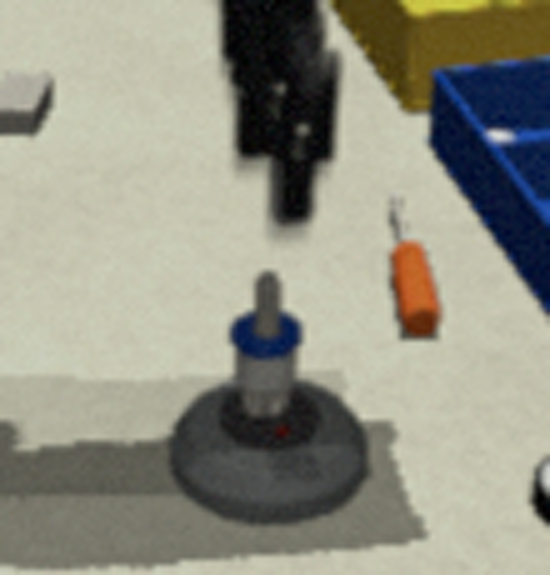

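Request:
play_rows --pt "-1 2 0" --pt "-2.3 4 0" --pt "-3.6 6 0" --pt "-5 8.2 0" --pt "-6.2 10.3 0.1" --pt "-6.25 10.41 1.5" --pt "-6.25 10.41 3" --pt "-6.25 10.41 4.3" --pt "-6.25 10.41 4.5" --pt "-6.25 10.41 4.5" --twist '[0, 0, 0, 0, 0, 0, 0, 0, 0, 0]' --fingers '[0.75, 0.75, 0.8, 0.8, 0.8, 0.8, 0.8, 0.8, 0.8, 0.8]'

```text
time_s: 25.4
tool_pos: [0.4536, -0.263, 0.0507]
orientation: [-3.141, 0.001, 0.0]
wrist_force: [-0.0, 0.6, 0.6]
width: 0.0682
finger_force: 0.0
```

Run:
```python
from h import *
go((.452,-.263,.008))
i=avg('side',3)
cv2.imwrite('pics/s7.png',np.clip(cv2.resize(i[225:310,190:310],None,fx=5,fy=5,interpolation=2)*1.4,0,255).astype(np.uint8))
```

```text
t 25.4 tcp [ 0.4536 -0.263   0.0507] yaw -0.02 tilt [-0.0002  0.0001] F [-0.03  0.63  0.63] w 0.0682 ff 0.0
(0.452, -0.263, 0.008) -> [-0.063  0.002  1.707]
```

View pics/s7.png

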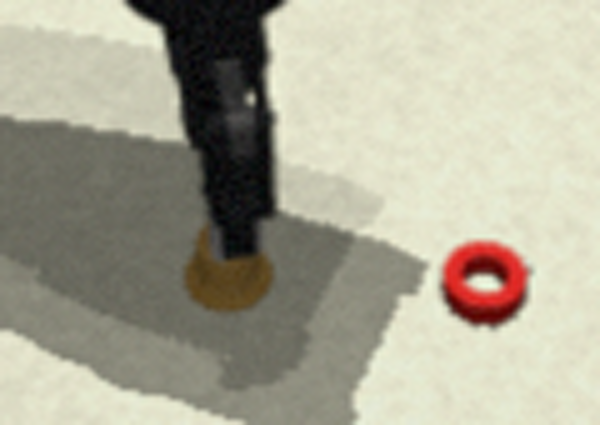

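Request:
play_rows --pt "-0.08 0 0.5" --pt "-0.08 0 1.1" --pt "-0.08 0 1.5" --pt "-0.08 0 1.7" --pt "-0.08 0 1.7" --pt "-0.08 0 1.7" --pt "-0.08 0 1.7" --pt "-0.08 0 1.7" --pt "-0.08 0 1.7" --twist '[0, 0, 0, 0, 0, 0, 0, 0, 0]' --fingers '[0.8, 0.8, 0.7, 0.5, 0.3, 0.15, 0.05, 0.05, 0.05]'

```text
time_s: 26.68
tool_pos: [0.4516, -0.2629, 0.0079]
orientation: [-3.142, 0.0, -0.0]
wrist_force: [0.5, 0.8, -0.1]
width: 0.0274
finger_force: 24.6
```

Request:
play_rows --pt "0 0 -0.4" --pt "0 0 -1" --pt "0 0 -3" --pt "0 0 -5" --pt "0 0 -6.7" --pt "1.2 -2 -6.7" --pt "2.5 -4.2 -6.7" --pt "4 -6.5 -6.7" --pt "5.2 -8.4 -6.7" --pt "5.2 -8.4 -6.7" --twist '[0, 0, 0, 0, 0, 0, 0, 0, 0, 0]' --fingers '[0.05, 0.05, 0.05, 0.05, 0.05, 0.05, 0.05, 0.05, 0.05, 0.05]'

```text
time_s: 27.92
tool_pos: [0.583, -0.048, 0.1759]
orientation: [-3.139, -0.009, -0.001]
wrist_force: [-0.7, -0.8, -1.1]
width: 0.0273
finger_force: 24.9
```

Run:
```python
from h import *
go((.607,-.0027,.16))
```

```text
t 27.93 tcp [ 0.583  -0.048   0.1759] yaw 0.34 tilt [0.0009 0.0021] F [-0.66 -0.75 -1.05] w 0.0273 ff 24.9
(0.607, -0.0027, 0.16) -> [ 0.971 -1.805  0.64 ]
```

Request:
play_rows --pt "0.5 -0.9 0" --pt "0.97 -1.7 0.2" --pt "0.97 -1.8 0.6" --pt "0.97 -1.8 0.85" --pt "0.97 -1.8 0.85" --pt "0.97 -1.8 0.85" --twist '[0, 0, 0, 0, 0, 0]' --fingers '[0.05, 0.05, 0.05, 0.05, 0.05, 0.05]'

```text
time_s: 28.68
tool_pos: [0.6059, -0.0086, 0.1545]
orientation: [3.142, -0.002, 0.001]
wrist_force: [-0.6, -0.6, -0.5]
width: 0.0273
finger_force: 24.9
```

Run:
```python
from h import *
go((.607,-.0027,.134))
p=get_obs()['tool_pos']
i=avg('side',5); np.save('s8.npy',i)
q=proj('side',cyl(p[0],p[1],p[2]-.0079,[(.02,0),(.02,.005)])); print("pred",q.min(0),q.max(0))
edges(i,range(146,168),255,290); edges(i,range(168,174),262,287)
cv2.imwrite('pics/s8.png',np.clip(cv2.resize(i[120:190,233:313],None,fx=8,fy=8,interpolation=2)*1.5,0,255).astype(np.uint8))
```

```text
t 28.68 tcp [ 0.6059 -0.0086  0.1545] yaw -0.06 tilt [ 0.0003 -0.0001] F [-0.61 -0.56 -0.51] w 0.0273 ff 24.9
(0.607, -0.0027, 0.134) -> [ 0.044 -0.238  0.819]
pred [265.31857295 152.12048743] [280.70913652 161.71668575]
146 266.06 283.56 mid 274.81 | 147 266.06 282.94 mid 274.5 | 148 266.06 279.81 mid 272.94 | 149 266.06 279.94 mid 273.0 | 150 266.06 280.06 mid 273.06 | 151 266.44 280.19 mid 273.31 | 152 266.94 280.19 mid 273.56 | 153 267.56 279.81 mid 273.69 | 154 267.06 280.69 mid 273.88 | 155 266.19 281.56 mid 273.88 | 156 265.94 282.06 mid 274.0 | 157 265.94 282.19 mid 274.06 | 158 266.06 281.81 mid 273.94 | 159 266.69 281.56 mid 274.12 | 160 267.94 280.56 mid 274.25 | 161 269.69 277.94 mid 273.81 | 164 271.19 275.19 mid 273.19 | 165 270.31 275.56 mid 272.94 | 166 269.69 276.19 mid 272.94 | 167 269.81 276.44 mid 273.12 | 
168 269.81 276.44 mid 273.12 | 169 269.94 276.44 mid 273.19 | 170 269.94 276.44 mid 273.19 | 171 269.81 276.56 mid 273.19 | 172 268.06 277.94 mid 273.0 | 173 266.06 279.44 mid 272.75 |
```

Request:
play_rows --pt "-0.03 -0.12 0.2" --pt "-0.03 -0.24 0.5" --pt "-0.03 -0.24 0.75" --pt "-0.03 -0.24 0.8" --pt "-0.03 -0.24 0.8" --twist '[0, 0, 0, 0, 0]' --fingers '[0.05, 0.05, 0.05, 0.05, 0.05]'

```text
time_s: 29.55
tool_pos: [0.6052, -0.0021, 0.134]
orientation: [-3.142, 0.001, 0.0]
wrist_force: [0.3, -0.1, -0.5]
width: 0.0276
finger_force: 24.9
```

Run:
```python
from h import *
i=avg('side',6)
go((.605,-.0027,.124))
edges(i,range(154,167),255,290); edges(i,range(166,173),262,287)
```

```text
t 29.85 tcp [ 0.6052 -0.002   0.1342] yaw -0.02 tilt [0.0002 0.0001] F [-0.27  0.71 -0.56] w 0.0274 ff 24.9
(0.605, -0.0027, 0.124) -> [-0.009  0.028  0.407]
154 265.31 278.81 mid 272.06 | 155 265.19 278.56 mid 271.88 | 156 265.19 278.56 mid 271.88 | 157 265.69 278.56 mid 272.12 | 158 266.31 278.56 mid 272.44 | 159 266.19 279.31 mid 272.75 | 160 265.44 280.31 mid 272.88 | 161 264.94 280.56 mid 272.75 | 162 264.81 280.81 mid 272.81 | 163 264.94 280.94 mid 272.94 | 164 265.44 280.56 mid 273.0 | 165 266.19 279.69 mid 272.94 | 166 267.56 277.81 mid 272.69 | 
166 267.56 277.81 mid 272.69 | 167 269.31 276.69 mid 273.0 | 168 269.81 276.44 mid 273.12 | 169 269.94 276.44 mid 273.19 | 170 269.94 276.44 mid 273.19 | 171 269.81 276.44 mid 273.12 | 172 268.06 277.81 mid 272.94 |
```

Request:
play_rows --pt "0.025 0.03 0.08" --pt "0.025 0.03 0.16" --pt "0.025 0.03 0.24" --pt "0.025 0.03 0.3" --pt "0.025 0.03 0.36" --pt "0.025 0.03 0.36" --twist '[0, 0, 0, 0, 0, 0]' --fingers '[0.05, 0.05, 0.05, 0.05, 0.05, 0.05]'

```text
time_s: 30.6
tool_pos: [0.6058, -0.0027, 0.125]
orientation: [-3.142, 0.001, 0.0]
wrist_force: [-0.9, 0.4, -1.7]
width: 0.0273
finger_force: 24.9
```

Request:
play_rows --pt "0 0 0.06" --pt "0 0 0.12" --pt "0 0 0.16" --pt "0 0 0.16" --twist '[0, 0, 0, 0]' --fingers '[0.05, 0.05, 0.05, 0.05]'

```text
time_s: 31.1
tool_pos: [0.6058, -0.0027, 0.121]
orientation: [-3.141, 0.001, 0.0]
wrist_force: [0.3, -0.2, -0.8]
width: 0.0276
finger_force: 24.9
```

Bottom at 113 mm, below the taper, no force. Continue to the washer.

Request:
play_rows --pt "0 0 0.1" --pt "0 0 0.2" --pt "0 0 0.3" --pt "0 0 0.4" --pt "0 0 0.4" --twist '[0, 0, 0, 0, 0]' --fingers '[0.05, 0.05, 0.05, 0.05, 0.05]'

```text
time_s: 31.72
tool_pos: [0.6057, -0.0027, 0.1108]
orientation: [-3.141, 0.001, 0.0]
wrist_force: [-0.3, 0.2, 0.0]
width: 0.0275
finger_force: 24.9
```

Request:
play_rows --pt "0 0 0.1" --pt "0 0 0.2" --pt "0 0 0.3" --pt "0 0 0.38" --pt "0 0 0.44" --pt "0 0 0.44" --twist '[0, 0, 0, 0, 0, 0]' --fingers '[0.05, 0.05, 0.05, 0.05, 0.05, 0.05]'

```text
time_s: 32.48
tool_pos: [0.6058, -0.0027, 0.1]
orientation: [-3.141, 0.001, 0.0]
wrist_force: [-0.6, -0.7, -0.9]
width: 0.0278
finger_force: 24.9
```

Request:
play_rows --pt "0 0 0.03" --pt "0 0 0.06" --pt "0 0 0.08" --pt "0 0 0.08" --twist '[0, 0, 0, 0]' --fingers '[0.05, 0.05, 0.05, 0.05]'

```text
time_s: 32.98
tool_pos: [0.6058, -0.0027, 0.098]
orientation: [-3.141, 0.001, 0.0]
wrist_force: [0.6, 0.1, -0.4]
width: 0.0276
finger_force: 24.9
```

Request:
play_rows --pt "0 0 0.02" --pt "0 0 0.04" --pt "0 0 0.06" --pt "0 0 0.06" --twist '[0, 0, 0, 0]' --fingers '[0.05, 0.05, 0.05, 0.05]'

```text
time_s: 33.48
tool_pos: [0.6058, -0.0027, 0.0965]
orientation: [-3.141, 0.0, 0.0]
wrist_force: [-0.4, 0.3, -0.2]
width: 0.0277
finger_force: 24.9
```

Request:
play_rows --pt "0 0 0.02" --pt "0 0 0.04" --pt "0 0 0.04" --twist '[0, 0, 0]' --fingers '[0.05, 0.05, 0.05]'

```text
time_s: 33.85
tool_pos: [0.6058, -0.0027, 0.0956]
orientation: [-3.141, 0.001, 0.0]
wrist_force: [0.2, 0.0, -0.2]
width: 0.0274
finger_force: 25.0
```

Request:
play_rows --pt "0 0 0.02" --pt "0 0 0.03" --pt "0 0 0.03" --twist '[0, 0, 0]' --fingers '[0.05, 0.05, 0.05]'

```text
time_s: 34.22
tool_pos: [0.6059, -0.0027, 0.0949]
orientation: [-3.141, 0.0, -0.0]
wrist_force: [-1.2, 1.2, 4.8]
width: 0.0269
finger_force: 25.3
```

Request:
play_rows --pt "0 0 0.01" --pt "0 0 0.02" --pt "0 0 0.02" --twist '[0, 0, 0]' --fingers '[0.05, 0.05, 0.05]'

```text
time_s: 34.6
tool_pos: [0.6058, -0.0027, 0.0944]
orientation: [-3.142, 0.001, -0.0]
wrist_force: [-0.9, 0.0, 5.2]
width: 0.0274
finger_force: 25.3
```

Request:
play_rows --pt "0 0 -0.02" --pt "0 0 -0.02" --pt "0 0 -0.02" --pt "0 0 -0.02" --pt "0 0 -0.8" --pt "0 0 -2.5" --pt "0 0 -5" --pt "0 0 -6" --pt "0 0 -6" --twist '[0, 0, 0, 0, 0, 0, 0, 0, 0]' --fingers '[0.1, 0.35, 0.5, 0.6, 0.7, 0.7, 0.7, 0.7, 0.7]'

```text
time_s: 35.72
tool_pos: [0.6063, -0.0028, 0.2459]
orientation: [-3.141, 0.001, -0.004]
wrist_force: [-0.4, -0.0, -0.3]
width: 0.06
finger_force: 0.0
```

Run:
```python
from h import *
go()
i=avg('side',3); g=[cv2.resize(i[150:220,240:305],(400,430),interpolation=2)]
i=avg('top',3); g.append(cv2.resize(i[150:215,235:295],(400,430),interpolation=2))
cv2.imwrite('pics/s9.png',np.clip(np.hstack(g)*1.4,0,255).astype(np.uint8))
```

```text
t 35.73 tcp [ 0.6063 -0.0028  0.2459] yaw -0.02 tilt [0.0028 0.0002] F [-0.39 -0.02 -0.34] w 0.06 ff 0.0
```

View pics/s9.png

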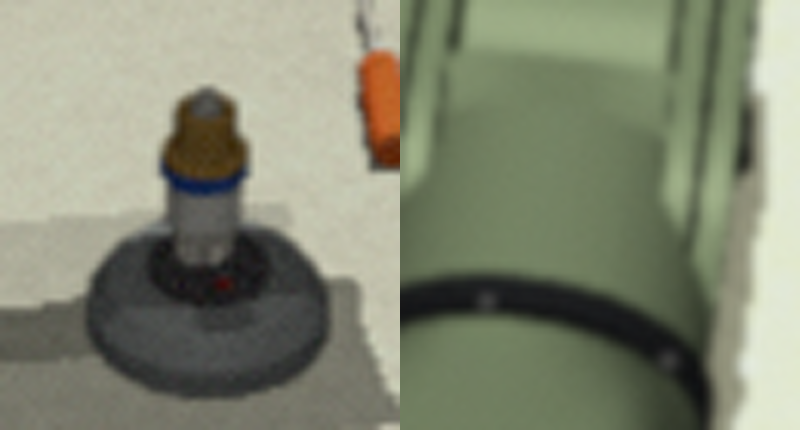

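The side view shows the spacer, washer and bushing stacked upright, with the post tip just above the bushing and the gripper well clear.

```bash
python3 -c "
from workcell import arm
print(arm.close_job())"
```

```text
the job is handed in; nothing more can be done
None
```

The spacer, washer and bushing (flange down) are threaded onto the arbor in that order. Each was lowered to light contact (about 5 N) and released, and the job was handed in at about 36 s of the 72 s allowed; no verdict came back.

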